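# Let two orange cans out of the drinks rack

## Task

Let exactly two cans of the orange drink out of the rack that holds them: press the red paddle at the end of its rocking lever all the way down, so that the gate at the other end lifts and one can rolls down to the front lip, let the paddle come right up, then press it again for the second can. Finish with the paddle released and fully up. Do not handle the cans or the gate, leave the green drinks' rack alone, and do not disturb the other things on the counter.

Things in the scene. Friction and masses are not known exactly. Their poses are not given: they have to be found in the camera images.
- orange_rack: Fixed white can rack with the orange cans, 294 (x) by 142 mm (y). Origin on the work surface in the middle of the lane; front (-x at yaw 0) faces the robot. Lane floor falls 10 degrees to the front, 45 mm high at the origin; walls 40 mm. Cans wait at x -5, 47, 100 mm; let out, they stop at -120 (front lip) and -67. Wire hoops cross at x about -55 and +28, tops 115 to 133 mm above the work surface.
- orange_lever (a joint): Rocking lever across the orange rack, its pivot axis along the lane, 78 mm above the lane floor. 0 rad: at rest, gate down; 0.52: fully pressed, gate up (a can is let go at about 0.42). A spring returns it: 4 N on the paddle starts it, 5 N holds it down. Pressed, a stop finger holds back the next can, so each full press lets out one; the next rolls up to the gate when the lever is back.
- orange_paddle (a point): Middle of the top of the red thumb paddle at the right-hand end (rack -y) of the orange rack's lever, 80 mm from the pivot; 44 mm along the lane by 50 mm across, 6 mm thick, clear of the rack's side wall, about 135 mm above the work surface at rest. In a full press this point sinks 41 mm and moves 4 mm towards the rack (+y) and 7 mm to the rear (+x).
- orange_gate (a point): Middle of the lower edge of the steel gate blade on the left-hand end (rack +y) of the orange rack's lever: 18 mm wide, 66 mm high, 4 mm thick, standing before the front can, its lower edge 20 mm above the lane floor; it rises about 48 mm in a full press. A second, smaller tooth of the gate stands over the lane's middle.
- orange_can1: Orange drinks can with a white band and aluminium ends, the front one of three waiting in the orange rack: cylinder lying across its lane, 53 mm in diameter, 134 mm long, 0.27 kg; origin at its centre, its length along its own y axis (it turns about it as it rolls)
- orange_can2: Orange drinks can with a white band and aluminium ends, the second one of three waiting in the orange rack: cylinder lying across its lane, 53 mm in diameter, 134 mm long, 0.27 kg; origin at its centre, its length along its own y axis (it turns about it as it rolls)
- orange_can3: Orange drinks can with a white band and aluminium ends, the rear one of three waiting in the orange rack: cylinder lying across its lane, 53 mm in diameter, 134 mm long, 0.27 kg; origin at its centre, its length along its own y axis (it turns about it as it rolls)
- green_rack: Fixed white can rack with the green cans, 294 (x) by 142 mm (y). Origin on the work surface in the middle of the lane; front (-x at yaw 0) faces the robot. Lane floor falls 10 degrees to the front, 45 mm high at the origin; walls 40 mm. Cans wait at x -5, 47, 100 mm; let out, they stop at -120 (front lip) and -67. Wire hoops cross at x about -55 and +28, tops 115 to 133 mm above the work surface.
- green_lever (a joint): Rocking lever across the green rack, its pivot axis along the lane, 78 mm above the lane floor. 0 rad: at rest, gate down; 0.52: fully pressed, gate up (a can is let go at about 0.42). A spring returns it: 4 N on the paddle starts it, 5 N holds it down. Pressed, a stop finger holds back the next can, so each full press lets out one; the next rolls up to the gate when the lever is back.
- green_paddle (a point): Middle of the top of the red thumb paddle at the right-hand end (rack -y) of the green rack's lever, 80 mm from the pivot; 44 mm along the lane by 50 mm across, 6 mm thick, clear of the rack's side wall, about 135 mm above the work surface at rest. In a full press this point sinks 41 mm and moves 4 mm towards the rack (+y) and 7 mm to the rear (+x).
- green_gate (a point): Middle of the lower edge of the steel gate blade on the left-hand end (rack +y) of the green rack's lever: 18 mm wide, 66 mm high, 4 mm thick, standing before the front can, its lower edge 20 mm above the lane floor; it rises about 48 mm in a full press. A second, smaller tooth of the gate stands over the lane's middle.
- green_can1: Green drinks can with a white band and aluminium ends, the front one of three waiting in the green rack: cylinder lying across its lane, 53 mm in diameter, 134 mm long, 0.27 kg; origin at its centre, its length along its own y axis (it turns about it as it rolls)
- green_can2: Green drinks can with a white band and aluminium ends, the second one of three waiting in the green rack: cylinder lying across its lane, 53 mm in diameter, 134 mm long, 0.27 kg; origin at its centre, its length along its own y axis (it turns about it as it rolls)
- green_can3: Green drinks can with a white band and aluminium ends, the rear one of three waiting in the green rack: cylinder lying across its lane, 53 mm in diameter, 134 mm long, 0.27 kg; origin at its centre, its length along its own y axis (it turns about it as it rolls)
- blue_mug: blue mug, 80 mm across, 90 mm high, origin under its centre; stands loose
- pink_cup: pink cup, 70 mm across, 75 mm high, origin under its centre; loose
- lime_canister: lime-green lidded canister, 110 mm across, 150 mm high, origin under its centre; loose
- water_bottle: clear water bottle with blue cap, 64 mm across, 200 mm high, origin under its centre; loose
- teal_bowl: teal bowl, 130 mm across, 55 mm high, origin under its centre; loose
- tumbler: clear tumbler, 68 mm across, 95 mm high, origin under its centre; loose
- spoon: steel spoon lying flat, 170 mm long along its x; loose
Mind the look-alikes: they are no part of the job. What is shaped like the green_can2 but yellow is not meant. Leave any purple look-alike of the orange_can2 alone.

How it is judged:
On the way, in this order (a step that is already met when the one before it is completed fails the run):
1. the first orange can has rolled down to the front lip (x of orange_can1 in the frame of orange_rack below -0.1 m and x of orange_can2 in the frame of orange_rack above -0.03 m), for 0.1 s.
2. the second orange can has rolled down behind the first (x of orange_can2 in the frame of orange_rack below -0.05 m), for 0.1 s.
At the end, for the whole second after the job is handed in: Two orange cans rest before the gate (100-135 and 50-85 mm to the front of the rack origin), the third and all green cans wait behind theirs (at most 12 mm to the front); every can at rest within 10 mm of its lane middle; both levers below 0.05 rad (x of orange_can1 in the frame of orange_rack between -0.135 and -0.1 m and x of orange_can2 in the frame of orange_rack between -0.085 and -0.05 m and x of orange_can3 in the frame of orange_rack above -0.012 m and value of joint each of orange_lever, green_lever below 0.05 rad and x of green_can1 in the frame of green_rack above -0.012 m and y of orange_can1 in the frame of orange_rack between -0.01 and 0.01 m and linear speed of each of orange_can1, orange_can2, orange_can3, green_can1, green_can2, green_can3 below 0.02 m/s and y of orange_can2 in the frame of orange_rack between -0.01 and 0.01 m and y of orange_can3 in the frame of orange_rack between -0.01 and 0.01 m and y of green_can1 in the frame of green_rack between -0.01 and 0.01 m and y of green_can2 in the frame of green_rack between -0.01 and 0.01 m and y of green_can3 in the frame of green_rack between -0.01 and 0.01 m); the robot touches nothing.
It fails at once if the robot touches a can: the lever is to let them out (contact force between any of the fingers, the arm and orange_can1 above 0.5 N or contact force between any of the fingers, the arm and orange_can2 above 0.5 N or contact force between any of the fingers, the arm and orange_can3 above 0.5 N or contact force between any of the fingers, the arm and green_can1 above 0.5 N or contact force between any of the fingers, the arm and green_can2 above 0.5 N or contact force between any of the fingers, the arm and green_can3 above 0.5 N).
It fails at once if a gate is moved by hand instead of through the lever (contact force between any of the fingers, the arm and orange_gate_blade above 0.5 N or contact force between any of the fingers, the arm and green_gate_blade above 0.5 N).
It fails at once if a third orange can is let out (x of orange_can3 in the frame of orange_rack below -0.04 m).
It fails at once if the green rack's lever is pressed, or a green can let out (value of joint green_lever above 0.15 rad or x of green_can1 in the frame of green_rack below -0.04 m).
It fails at once if another thing on the counter is shoved (over 30 mm) or tipped (distance of any of blue_mug, pink_cup, lime_canister, water_bottle, teal_bowl, tumbler, spoon from where it was at the start of the episode above 0.03 m or angle between any of blue_mug, pink_cup, lime_canister, water_bottle, teal_bowl, tumbler's own z axis and vertical above 0.35 rad).
It also fails if it takes over 42 s, if anything falls off the work surface, if the arm or the gripper's body presses on something with over 40 N, if the wrist force passes 120 N, or if a joint passes its speed limit or range.

## Robot

A 6-joint arm with a two-finger parallel gripper is mounted at the origin on the work surface. World frame = base frame: x ahead of the robot, y to its left, z up, the work surface at z = 0. Lengths are in m, angles in rad, forces in N, time in s.
With the tool pointing down it reaches from about 0.3 to 0.775 m from the base axis. Payload 14.6 kg.
Tool frame: the origin (TCP) lies at the centre of the arm's flange, where the gripper is bolted on; the fingertips stand 199 mm ahead of it and the grasp point (between the pads) lies 180 mm ahead of it; z points along the fingers, y is the line along which they close (so a half turn about z gives the same grasp; the last joint's range is limited). The gripper opens to 94 mm and grips with 3 to 60 N. Pads are 16 mm wide; open, the fingers measure 119 mm over their backs; the gripper's body (75 mm by 177 mm) begins 78 mm behind the grasp point.
Start: joints at [1.036, 0.3, 1.521, -0, 1.321, -0.067], TCP at [0.248, 0.491, 0.405] pointing down, gripper open.
Joint ranges: [-3.03, 3.03], [-0.79, 2.21], [0.23, 2.52], [-1.04, 4.18], [0, 3.07], [-2.55, 2.55]. Speed limits (rad/s): [2.22, 2.22, 2.57, 3.14, 3.14, 3.14].

## Interface

Orientations are given as [roll, pitch, yaw] about the fixed x, y, z axes, in that order (R = Rz(yaw) Ry(pitch) Rx(roll)).
In Python, from station import ctrl gives the robot as it stands. The module is installed in compiled form; this text tells all that it offers.
- The arm moves only by the tool servo_tool, never from a script. Its argument "motion" is a list of rows, each a list of 5 numbers: the closure, from 0 (fully open) to 1 (shut), then the shift along the world's x, y, z in cm, then the turn about the world's z in degrees. A call has 1 to 20 rows; each row is the pose to reach, as a shift and turn from the pose commanded when the call began; what a row does not reach only later rows make up. A row lasts 1/8 s, in which the tool goes at most 62.5 mm and 10.7 degrees, less where a joint would pass 70% of its speed; a pose out of reach is approached as far as the arm can. A call with a gripper value outside its range is refused whole. The fingers move at their own pace and stop on an object; "squeeze" is the grip in N (left out, the last holds). Time passes only in rows, so rows that repeat a pose let the fingers close. It gives the time, the measured TCP pose, the force, the opening and the grip force at its end, in the units of the state.
- ctrl.get_obs(): the state, without advancing time (a new reading comes with each control period).
- ctrl.camera(name): name is "scene" or "top" or "wrist"; returns a dict with "image" (480x640x3 uint8, red, green, blue), "fx", "fy", "cx", "cy" (pixels), "camera_from_world" (4x4, takes a point from world to camera coordinates); the wrist camera has in their place "hand_eye" (4x4, takes a point from camera to tool coordinates, whose origin is the TCP and whose axes are the flange's). Camera axes: x right, y up, looking along -z (the intrinsics and any distortion apply to the point x, -y, -z); pixel columns grow to the right and rows downward; lengths in m; the calibration is good to about 2 mm. A picture is of the moment at which its call begins: read the wrist's pose just before it. There is no depth.
- ctrl.hand_in(): hands the job in; it is judged then, once.
The state is a dict: "time_s": time; "qpos": joint angles; "joint_vel": joint speeds; "tau": joint torques, N m; "ee_pos": TCP position; "eef_rot": TCP orientation; "force": force on the tool from outside, world axes, zero at the start; "moment": the same for the moment, N m; "grip_width": finger opening in m; "grip_force": force on a finger pad.
Only numpy, scipy, OpenCV 4.12 (cv2) and the standard library are available. Lean on these libraries where they do the work, as an engineer would, in place of code of your own. Each camera call takes 0.05 s, during which the arm holds its last target. There are 200 camera calls.

## Working session

There is one attempt and no reset: what is moved stays moved. The work goes in short steps, Python scripts to look and compute and a tool call to move; the robot and the scene stay as the last step left them, time stands still between calls to the robot, and variables do not carry over. Pictures are saved under pics/ and viewed, at most 10 in all, crops included, and the job is handed in when it is done.

Besides the shell and the picture viewer there is one more tool, called by a JSON object that holds its "method" and its "body", one argument or row to a line. servo_tool: Moves the arm, as the interface text tells. Its arguments: {"type":"object","properties":{"motion":{"type":"array","items":{"type":"array","items":{"type":"number"}}},"squeeze":{"type":"number"}},"required":["motion"]}

```bash
mkdir -p pics
cat > h.py <<'E'
import numpy as np, cv2
from station import ctrl
def cam(n,f=None):
    c=ctrl.camera(n)
    if f: cv2.imwrite('pics/'+f,c['image'][:,:,::-1])
    return c
def ray(c,u,v,z):
    M=np.linalg.inv(c['camera_from_world']); d=M[:3,:3]@np.array([(u-c['cx'])/c['fx'],-(v-c['cy'])/c['fy'],-1])
    o=M[:3,3]; return o+d*(z-o[2])/d[2]
def proj(c,p):
    q=c['camera_from_world']@np.append(p,1); return c['cx']+c['fx']*q[0]/-q[2], c['cy']-c['fy']*q[1]/-q[2]
E
python3 - <<'E'
from h import *
o=ctrl.get_obs();print({k:np.round(v,3).tolist() for k,v in o.items()})
for n in('top','scene'):
    c=cam(n,n+'0.png');print(n,[k for k in c],np.round(np.linalg.inv(c['camera_from_world']),3).tolist())
    im=cv2.cvtColor(c['image'],cv2.COLOR_RGB2HSV)
    m=(((im[...,0]<6)|(im[...,0]>174))&(im[...,1]>140)&(im[...,2]>60)).astype(np.uint8)
    k,l,s,ce=cv2.connectedComponentsWithStats(m)
    for i in range(1,k):
        if s[i,4]>60: print(s[i],ce[i].round(1),ray(c,*ce[i],.135).round(3))
E
```

```text
{'time_s': 0.0, 'qpos': [1.036, 0.3, 1.522, 0.0, 1.321, -0.067], 'joint_vel': [0.0, 0.0, 0.001, -0.0, 0.003, 0.0], 'tau': [-0.001, -53.181, -35.272, 0.071, 0.024, -0.0], 'ee_pos': [0.248, 0.491, 0.404], 'eef_rot': [-3.14, -0.0, 2.674], 'force': [-0.818, -0.673, -0.393], 'moment': [-0.008, -0.015, 0.057], 'grip_force': 0.0, 'grip_width': 0.094}
top ['image', 'fx', 'fy', 'cx', 'cy', 'camera_from_world'] [[0.029, 0.995, -0.096, 0.416], [-1.0, 0.029, -0.005, -0.021], [-0.002, 0.096, 0.995, 1.252], [0.0, 0.0, 0.0, 1.0]]
[423 196  20  18 334] [432.9 204.8] [ 0.609 -0.292  0.135]
[278 216  23  20 347] [289. 225.] [0.548 0.066 0.135]
scene ['image', 'fx', 'fy', 'cx', 'cy', 'camera_from_world'] [[0.662, -0.524, 0.536, 1.26], [0.749, 0.462, -0.475, -0.676], [0.002, 0.716, 0.698, 1.064], [0.0, 0.0, 0.0, 1.0]]
[338 223  17  11 109] [345.7 227.8] [0.551 0.062 0.135]
[250 295  22  16 197] [260.8 302.6] [ 0.612 -0.295  0.135]
```

View pics/top0.png

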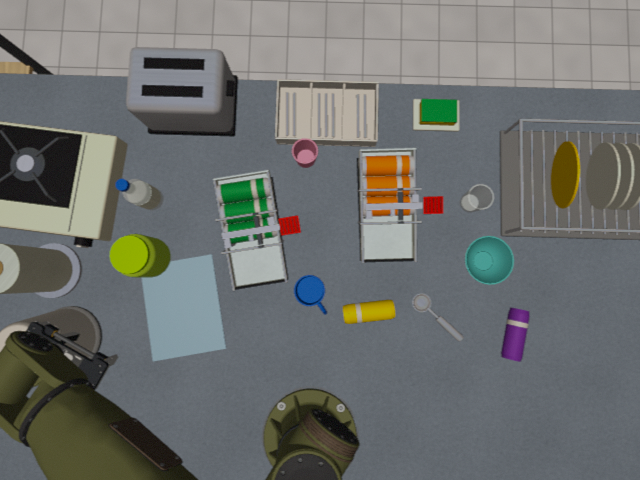

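View pics/scene0.png

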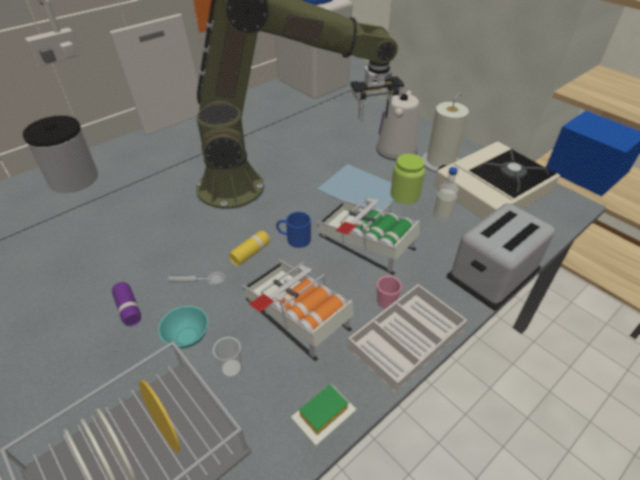

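The two red paddles in the top view are at (433,205), beside the orange-can rack, and at (289,225), beside the green-can rack. The orange one fits, and rays from both views agree to about 4 mm at z = 0.135. The yellow (369,311) and purple (515,334) cans are decoys. I'll confirm with one crop.

Run:
```python
from h import *
c=cam('top');im=c['image'][130:290,340:510,::-1];cv2.imwrite('pics/crop.png',cv2.resize(im,None,fx=3.5,fy=3.5,interpolation=cv2.INTER_CUBIC))
s=cam('scene')
# triangulate centroid
a0=ray(c,432.9,204.8,0.1);a1=ray(c,432.9,204.8,.2);b0=ray(s,260.8,302.6,.1);b1=ray(s,260.8,302.6,.2)
da,db=a1-a0,b1-b0;t=np.linalg.lstsq(np.c_[da,-db],b0-a0,rcond=None)[0];print(a0+da*t[0],b0+db*t[1])
for p in((360,152),(361,262),(415,150),(413,261)):print(p,ray(c,*p,.08).round(3))
```

```text
[ 0.60961727 -0.29268146  0.13109211] [ 0.6092137  -0.29321888  0.13115289]
(360, 152) [ 0.755 -0.111  0.08 ]
(361, 262) [ 0.463 -0.12   0.08 ]
(415, 150) [ 0.764 -0.257  0.08 ]
(413, 261) [ 0.47  -0.254  0.08 ]
```

View pics/crop.png

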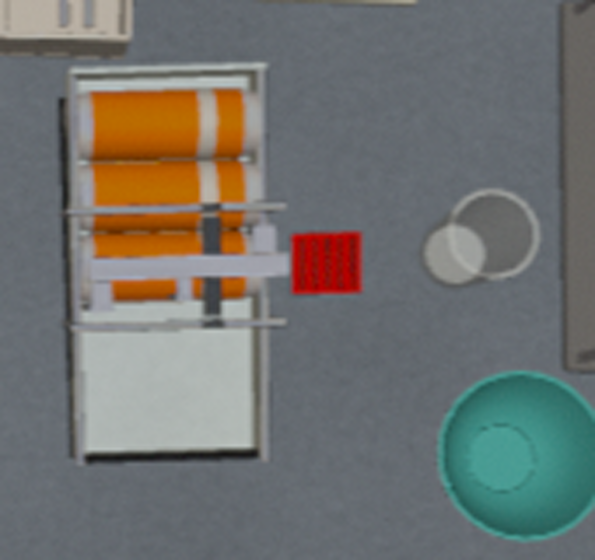

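{"method": "servo_tool", "body": {
  "motion": [
    [1,0,0,2,0],
    [1,0,0,5,0],
    [1,2,-5,5,-10],
    [1,4,-10,5,-20],
    [1,6,-15,5,-30],
    [1,9,-20,5,-40],
    [1,11,-25,5,-50],
    [1,14,-30,5,-60],
    [1,16,-35,5,-62],
    [1,18,-40,5,-62],
    [1,20,-45,5,-62],
    [1,23,-50,5,-62],
    [1,26,-55,5,-62],
    [1,28,-60,5,-62],
    [1,30,-65,5,-62],
    [1,33,-70,5,-62],
    [1,35,-75,5,-62],
    [1,36,-78.3,5,-62],
    [1,36,-78.3,5,-62],
    [1,36,-78.3,5,-62]
  ]
}}

```text
time_s: 2.7
ee_pos: [0.608, -0.2916, 0.4544]
eef_rot: [-3.141, -0.0, 1.592]
force: [-0.4, -0.3, 0.1]
grip_width: 0.0007
grip_force: 0.0
```

The crop confirms three orange cans waiting in the rack, with its red paddle at crop (326,262), clear of the wall. The gripper is now above it, so I'll go down close and check.

{"method": "servo_tool", "body": {
  "motion": [
    [1,0,-0.1,-3,0],
    [1,0,-0.1,-6,0],
    [1,0,-0.1,-9,0],
    [1,0,-0.1,-10.5,0],
    [1,0,-0.1,-10.5,0],
    [1,0,-0.1,-10.5,0]
  ]
}}

```text
time_s: 3.45
ee_pos: [0.6081, -0.2929, 0.3512]
eef_rot: [3.14, 0.001, 1.592]
force: [0.4, 0.7, 0.0]
grip_width: 0.0003
grip_force: 0.0
```

Run:
```python
from h import *
s=cam('scene');cv2.imwrite('pics/s1.png',cv2.resize(s['image'][200:380,180:400,::-1],None,fx=3.3,fy=3.3,interpolation=cv2.INTER_CUBIC))
o=ctrl.get_obs();print(o['ee_pos'],o['force'])
```

```text
[ 0.60811315 -0.2929908   0.35120311] [ 0.36949941  0.08455327 -0.05259235]
```

View pics/s1.png

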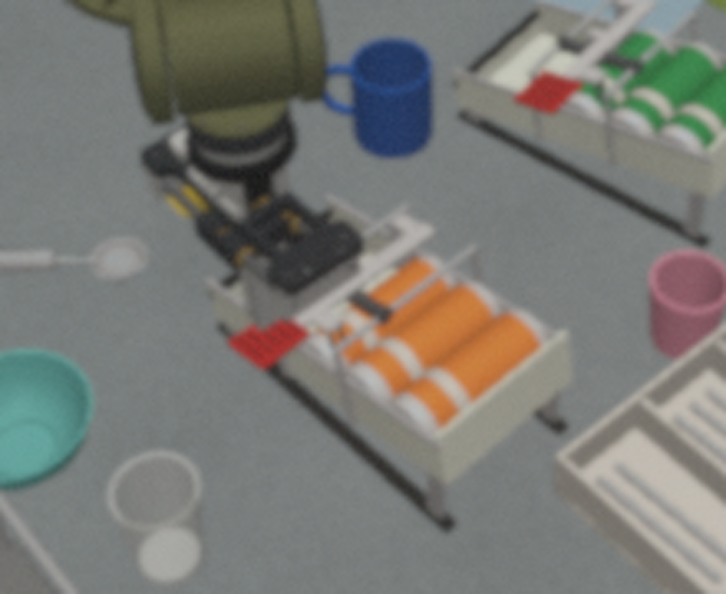

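The fingertips stand over the orange paddle (crop (270,340)). I'll press slowly, following the paddle's arc.

{"method": "servo_tool", "body": {
  "motion": [
    [1,0.1,0,-1.5,0],
    [1,0.2,0.1,-2.5,0],
    [1,0.4,0.2,-3.5,0],
    [1,0.5,0.3,-4.5,0],
    [1,0.7,0.4,-5.3,0],
    [1,0.7,0.4,-5.6,0],
    [1,0.7,0.4,-5.6,0],
    [1,0.7,0.4,-5.6,0]
  ]
}}

```text
time_s: 4.5
ee_pos: [0.6151, -0.2894, 0.2958]
eef_rot: [3.139, 0.002, 1.591]
force: [-5.3, -2.8, 18.8]
grip_width: 0.0007
grip_force: 9.2
```

Run:
```python
from h import *
s=cam('top');cv2.imwrite('pics/s2.png',cv2.resize(s['image'][130:290,340:510,::-1],None,fx=3.3,fy=3.3,interpolation=cv2.INTER_CUBIC))
o=ctrl.get_obs();print(o['ee_pos'],o['force'])
```

```text
[ 0.61511685 -0.28940976  0.29576326] [-4.75421443 -1.74915214 19.02968615]
```

View pics/s2.png

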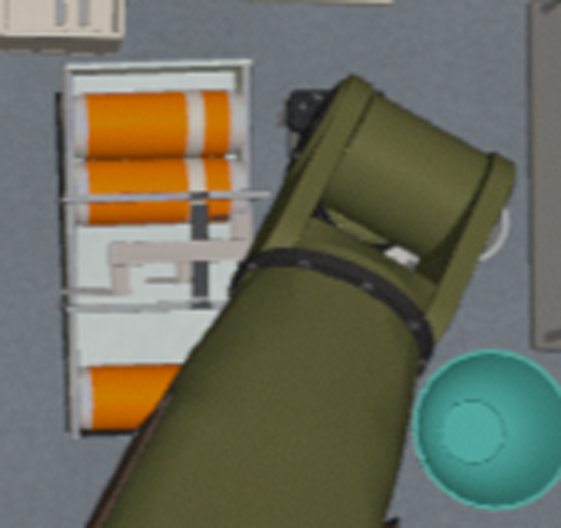

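The first can is at the front lip (crop (130,395)) and the other two are held back. The 19 N force shows the lever is at its stop. I'll release the paddle fully, wait for the next can, then look.

{"method": "servo_tool", "body": {
  "motion": [
    [1,0,0,0.3,0],
    [1,-0.2,-0.1,1.3,0],
    [1,-0.3,-0.2,2.3,0],
    [1,-0.5,-0.3,3.3,0],
    [1,-0.7,-0.4,4.3,0],
    [1,-0.7,-0.4,5.6,0],
    [1,-0.7,-0.4,5.6,0],
    [1,-0.7,-0.4,5.6,0],
    [1,-0.7,-0.4,5.6,0],
    [1,-0.7,-0.4,5.6,0],
    [1,-0.7,-0.4,5.6,0],
    [1,-0.7,-0.4,5.6,0],
    [1,-0.7,-0.4,5.6,0],
    [1,-0.7,-0.4,5.6,0],
    [1,-0.7,-0.4,5.6,0],
    [1,-0.7,-0.4,5.6,0]
  ]
}}

```text
time_s: 6.55
ee_pos: [0.608, -0.2931, 0.3496]
eef_rot: [-3.142, -0.0, 1.592]
force: [-0.3, -0.5, 0.8]
grip_width: 0.0006
grip_force: 0.0
```

Run:
```python
from h import *
s=cam('top');t=cam('scene')
f=lambda i:cv2.resize(i[:,:,::-1],(390,370),interpolation=cv2.INTER_CUBIC)
cv2.imwrite('pics/s3.png',np.hstack([f(s['image'][130:290,340:510]),f(t['image'][230:360,220:360])]))
o=ctrl.get_obs();print(o['ee_pos'],o['force'])
```

```text
[ 0.60799725 -0.29311221  0.3496312 ] [-0.18725333 -0.68615026  0.44863829]
```

View pics/s3.png

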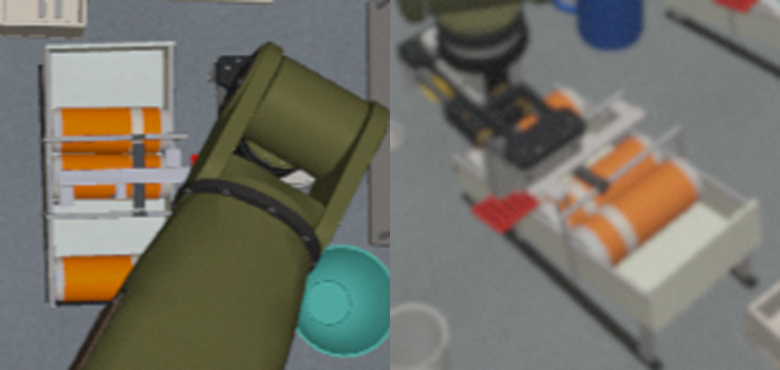

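The paddle is up, the gate is down with the second can against it (left panel (105,175)), and the first can is at the lip. Now the same press again, then release.

{"method": "servo_tool", "body": {
  "motion": [
    [1,0.1,0,-1.5,0],
    [1,0.2,0.1,-2.5,0],
    [1,0.4,0.2,-3.5,0],
    [1,0.5,0.3,-4.5,0],
    [1,0.7,0.4,-5.3,0],
    [1,0.7,0.4,-5.6,0],
    [1,0.7,0.4,-5.6,0],
    [1,0.7,0.4,-5.6,0],
    [1,0.7,0.4,-5.6,0],
    [1,0.7,0.4,-5.6,0]
  ]
}}

```text
time_s: 7.9
ee_pos: [0.6151, -0.2894, 0.2958]
eef_rot: [3.139, 0.002, 1.592]
force: [-5.6, -2.6, 19.6]
grip_width: 0.0001
grip_force: 9.3
```

{"method": "servo_tool", "body": {
  "motion": [
    [1,0,0,0.3,0],
    [1,-0.2,-0.1,1.3,0],
    [1,-0.3,-0.2,2.3,0],
    [1,-0.5,-0.3,3.3,0],
    [1,-0.7,-0.4,4.3,0],
    [1,-0.7,-0.4,5.6,0],
    [1,-0.7,-0.4,8,0],
    [1,-0.7,-0.4,12,0],
    [1,-0.7,-0.4,16,0],
    [1,-0.7,-5,17,0],
    [1,-0.7,-10,17,0],
    [1,-0.7,-15,17,0],
    [1,-0.7,-15,17,0],
    [1,-0.7,-15,17,0],
    [1,-0.7,-15,17,0],
    [1,-0.7,-15,17,0]
  ]
}}

```text
time_s: 9.9
ee_pos: [0.6083, -0.438, 0.4644]
eef_rot: [3.141, 0.0, 1.593]
force: [-0.4, -0.4, 0.1]
grip_width: 0.0007
grip_force: 0.0
```

Run:
```python
from h import *
s=cam('top');t=cam('scene')
f=lambda i:cv2.resize(i[:,:,::-1],(390,370),interpolation=cv2.INTER_CUBIC)
cv2.imwrite('pics/s4.png',np.hstack([f(s['image'][130:290,340:510]),f(t['image'][230:360,220:360])]))
o=ctrl.get_obs();print(o['ee_pos'],o['force'])
```

```text
[ 0.60815253 -0.43844598  0.46414589] [-0.51519169  0.03844159  0.3017808 ]
```

View pics/s4.png

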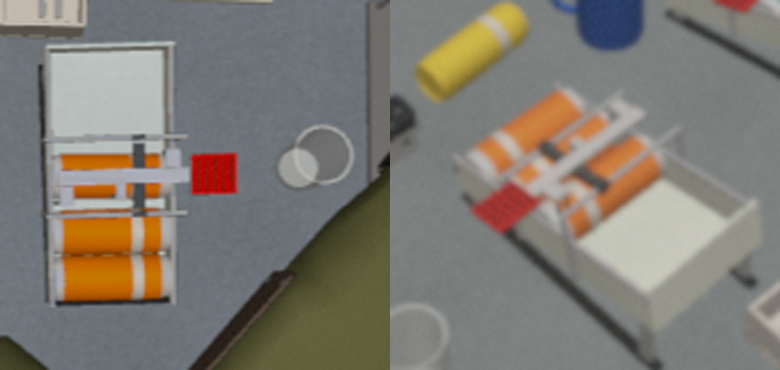

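Two cans rest before the gate (left panel (110,278) and (110,233)), the third waits behind it (110,175), the paddle is up and the arm is clear.

```bash
python3 -c "
from station import ctrl
print(ctrl.hand_in())"
```

```text
the job is handed in; nothing more can be done
None
```

I let out exactly two orange cans with two full presses; the third waits behind the gate, the paddle is fully up, the arm is clear, and the job is handed in at about 10 s (no verdict was returned).

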